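# Light and present the knobbed jar on the parts carousel

## Task

First turn and tilt the head of the work lamp, by the ball-ended handle at its back, so that it shines squarely on the middle of the jar place at the front of the jar carousel (the place over the pointed tongue that sticks out from under the platter). Then turn the carousel until the one jar with the tall knob on its lid stands at that front place, over the tongue, and finish holding it still there with its knob gripped between the fingers: do not let go. Leave the lamp aimed and do not disturb the other things on the table.

Things in the scene. Friction and masses are not known exactly. Their poses are not given: they have to be found in the camera images.
- carousel: Fixed foot of the jar carousel: dark steel disc with a flat steel tongue, 18 mm wide, 12 mm high, tip pointed, running on the table along the foot's own -x (the front) from under the platter to 174 mm from the axis (the last 49 mm show). Origin: on the turning axis, on the table.
- platter (a joint): Angle of the plywood platter (radius 125 mm, top 30 mm above the table) about the vertical through carousel, rad, anticlockwise from above; turns endlessly and freely (friction about 0.02 N m), no stops. 0 or a full turn: knobbed jar at the front. It carries six jars that stay in their seats, evenly spaced on a circle of radius 85 mm, and a steel hub in the middle, 80 mm above the table.
- knob_jar: The jar with the knob, seated in the platter; it can only spin stiffly about its own axis. All six jars are glass, 60 mm across, 85 mm tall with a 62 mm steel lid (lid tops 115 mm above the table). Only this one has an upright round steel knob on its lid, 22 mm in diameter, 45 mm tall (115 to 160 mm above the table), on the jar's axis. Origin: centre of its underside, 30 mm above the table, z up.
- front (a point): Fixed point: the middle of the jar place at the carousel's front, over the tongue, 85 mm from the turning axis and 75 mm above the table (mid-height of a jar standing there). The knobbed jar's axis must come to it, and the lamp must point at it.
- lamp_pivot (a point): Point in the middle of the lamp head where the vertical swivel axis and level tilt axis cross, 200 mm above the table. It does not move but its axes turn with the head: +x is the way the lamp shines (the beam's axis starts here), y runs across the head, z up. The head is a black panel 132 mm wide, 86 mm high, 34 mm thick.
- lamp_ball (a point): Centre of the black ball, 26 mm in diameter, at the end of a thin straight rod (8 mm) sticking out from the back of the head. In the head's axes it lies 96.6 mm behind the pivot (-x) and 25.7 mm up (+z), so 100 mm from it: it points away from the beam and goes up as the beam goes down. About 2.5 to 4 N at the ball move the head.
- lamp_swivel (a joint): Swivel of the lamp's fork (150 mm wide) and head about the vertical through the pivot, rad, anticlockwise from above, stops at -1.6 and 1.6; 0 is the lamp foot's own x axis, which is not given: take the beam's heading from lamp_pivot or from the ball. Stiff: stays where it is left. The fork stands on a post with a fixed foot 110 mm across.
- lamp_head (a joint): Tilt of the head, rad: 0 beam level, positive beam down, stops at -0.5 and 1.1. Stiff: stays where it is left.
- tape: Bystander: grey tape measure standing on edge, 86 x 34 x 62 mm high; origin under its centre.
- case: Bystander: flat disc case, 125 x 142 x 10 mm; origin under its centre.
- driver: Bystander: screwdriver lying on the table.
- wrench: Bystander: wrench lying on the table.
- mug: Bystander: white mug, 80 mm across, 90 mm high; origin under its centre.
- tin: Bystander: round tin, 76 mm across, 100 mm high; origin under its centre.
- book: Bystander: hardback book lying flat, 156 x 216 x 33 mm; origin under its centre.
Things that resemble listed ones, but are neither listed nor needed, are in the scene too. What is shaped like the part that bears lamp_pivot but blue is not meant.

How it is judged:
On the way, in this order (a step that is already met when the one before it is completed fails the run):
1. the lamp is aimed at the front jar place (x of front in the frame of lamp_pivot above 0.05 m and y of front in the frame of lamp_pivot between -0.04 and 0.04 m and z of front in the frame of lamp_pivot between -0.04 and 0.04 m), for 0.3 s.
2. the knobbed jar stands at the front, gripped by its knob (horizontal distance between knob_jar and front below 0.012 m and contact force between the fingers and knob_jar above 4 N and velocity of joint platter between -0.1 and 0.1 rad/s), for 0.2 s.
At the end, for the whole second after the job is handed in: The beam's axis passes within 40 mm sideways and 40 mm up or down (in the head's axes) of the middle of the front jar place; the knobbed jar's axis is within 12 mm of the front place; the platter stands still (under 0.1 rad/s); the fingers are gripping the knobbed jar (over 4 N) (all of step 1 and all of step 2); the arm keeps its last pose, push and grip.
It fails at once if a bystander is moved by more than 30 mm (distance of any of tape, case, driver, wrench, mug, tin, book from where it was at the start of the episode above 0.03 m).
It also fails if it takes over 51 s, if anything falls off the work surface, if the arm or the gripper's body presses on something with over 40 N, if the wrist force passes 120 N, or if a joint passes its speed limit or range.

## Robot

A 6-joint arm with a two-finger parallel gripper is mounted at the origin on the work surface. World frame = base frame: x ahead of the robot, y to its left, z up, the work surface at z = 0. Lengths are in m, angles in rad, forces in N, time in s.
With the tool pointing down it reaches from about 0.3 to 0.875 m from the base axis. Payload 6.4 kg.
Tool frame: the origin (TCP) lies between the finger pads; the fingertips stand 22 mm ahead of it and the grasp point (between the pads) lies 3 mm ahead of it; z points along the fingers, y is the line along which they close (so a half turn about z gives the same grasp; the last joint's range is limited). The gripper opens to 85 mm and grips with 20 to 120 N. Pads are 22 mm wide; open, the fingers measure 114 mm over their backs; the gripper's body (76 mm by 85 mm) begins 54 mm behind the grasp point. The pads swing forward as they close: fully open they stand 13 mm farther back than shut.
Start: joints at [-1.488, 0.181, 1.607, -0, 1.354, -0.206], TCP at [0.164, -0.551, 0.253] pointing down, gripper open.
Joint ranges: [-2.99, 2.99], [-0.89, 2.07], [0.3, 2.58], [-1.14, 4.28], [0, 2.63], [-3.12, 3.12]. Speed limits (rad/s): [2.57, 2.57, 3.01, 3.14, 3.14, 3.14].

## Interface

Orientations are given as a 3x3 rotation matrix whose columns are the frame's x, y, z axes.
In Python, from workcell import arm gives the robot as it stands.
- The arm moves only by the shell command python3 -m inch 'ROWS' [FORCE]. ROWS is JSON, a list of rows, each a list of 3 entries, a list of its own where there are three numbers: the shift along the world's x, y, z in m, then the turn, a rotation vector about the world's x, y, z in degrees, then the gripper command: -1 is fully open, 1 is shut, values between are in proportion. A call has 1 to 12 rows; each row shifts and turns the commanded pose from where the row before left it; what a row does not reach is not made up. A row lasts 1/10 s, in which the tool goes at most 50 mm and 8.59 degrees, less where a joint would pass 70% of its speed; a pose out of reach is approached as far as the arm can. A call is refused whole if a number of a shift passes 0.05 or a number of a turn 8.59, either way. A call with a gripper value outside its range is refused whole. The fingers move at their own pace and stop on an object; FORCE is the grip in N (left out, the last holds). Time passes only in rows, so rows that do not move let the fingers close. It gives the time, the measured TCP pose, the force, the opening and the grip force at its end, in the units of the state.
- arm.observe(): the state, without advancing time (a new reading comes with each control period).
- arm.capture(name): name is "scene" or "top" or "wrist"; returns a dict with "image" (480x640x3 uint8, red, green, blue), "z_map" (480x640 float32, m along the optical axis (not along the pixel's ray), 0 where there is no reading), "K" (3x3 intrinsics, pixels), "R" (3x3) and "t" (3): a world point X has camera coordinates R X + t; the wrist camera has in their place "tool_from_camera" (4x4, takes a point from camera to tool coordinates, whose origin is the TCP and whose axes are the flange's). Camera axes: x right, y down, z forward; pixel columns grow to the right and rows downward; lengths in m; the calibration is good to about 2 mm. A picture is of the moment at which its call begins: read the wrist's pose just before it.
- arm.sign_off(): hands the job in; it is judged then, once.
The state is a dict: "t": time; "joint_pos": joint angles; "qvel": joint speeds; "tau": joint torques, N m; "position": TCP position; "tool_rot": TCP orientation; "contact_force": force on the tool from outside, world axes, zero at the start; "ft_torque": the same for the moment, N m; "finger_gap": opening from 0.0 (shut) to 1.0 (fully open); "finger_force": force on a finger pad.
Only numpy, scipy, OpenCV 4.12 (cv2) and the standard library are available. Lean on these libraries where they do the work, as an engineer would, in place of code of your own. Each camera call takes 0.05 s, during which the arm holds its last target. There are 200 camera calls.

## Working session

There is one attempt and no reset: what is moved stays moved. The work goes in short steps, Python scripts to look and compute and a shell command to move; the robot and the scene stay as the last step left them, time stands still between calls to the robot, and variables do not carry over. Pictures are saved under pics/ and viewed, at most 10 in all, crops included, and the job is handed in when it is done.

```bash
mkdir -p pics; cat > h.py <<'E'
import numpy as np,cv2
from workcell import arm
def cap(n,save=None):
    s=arm.observe(); c=arm.capture(n)
    if n=='wrist':
        T=np.eye(4);T[:3,:3]=np.array(s['tool_rot']).reshape(3,3);T[:3,3]=s['position']
        M=np.linalg.inv(T@np.array(c['tool_from_camera'])); c['R'],c['t']=M[:3,:3],M[:3,3]
    c={k:np.array(v) for k,v in c.items()}
    if save: cv2.imwrite('pics/'+save,c['image'][:,:,::-1])
    return c
def cloud(c):
    z=c['z_map'];v,u=np.mgrid[:480,:640];K=c['K']
    p=np.stack([(u-K[0,2])/K[0,0]*z,(v-K[1,2])/K[1,1]*z,z],-1)
    return (p-c['t'].ravel())@c['R']
E
python3 - <<'E'
from h import *
for n in('scene','top'):
    c=cap(n,n+'.png');np.savez('/tmp/'+n,**c);print(n,-c['R'].T@c['t'].ravel())
print(arm.observe())
E
```

```text
scene [1.42169122 0.05722238 1.18952621]
top [ 0.44666281 -0.0543524   1.21729652]
{'t': 0.1, 'joint_pos': array([-1.48831033e+00,  1.81504256e-01,  1.60790762e+00, -1.20286277e-05,
        1.35378391e+00, -2.06336862e-01]), 'qvel': array([ 0.00051734,  0.00020242, -0.00128788, -0.00116577,  0.00081451,
       -0.0006934 ]), 'tau': array([ 4.59996718e-04, -4.45876050e+01, -3.52239060e+01, -2.76186111e-04,
        4.08660999e-03,  6.16515138e-06]), 'position': array([ 0.16372812, -0.55071681,  0.2524533 ]), 'tool_rot': array([[ 9.58579101e-01,  2.84826415e-01, -1.43792185e-04],
       [ 2.84826275e-01, -9.58577823e-01,  1.59670854e-03],
       [ 3.16948769e-04, -1.57152723e-03, -9.99998715e-01]]), 'contact_force': array([-0.14734478,  0.99501963, -1.53494552]), 'ft_torque': array([-0.04244719, -0.01456645,  0.0005268 ]), 'finger_force': 0.0, 'finger_gap': 0.9988985987061796}
```

View pics/scene.png

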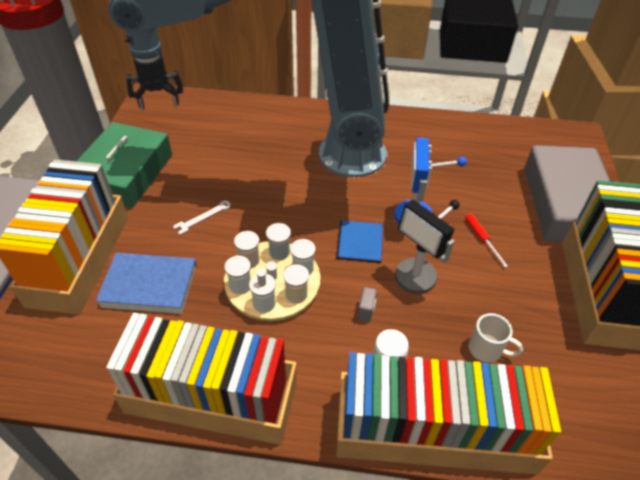

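View pics/top.png

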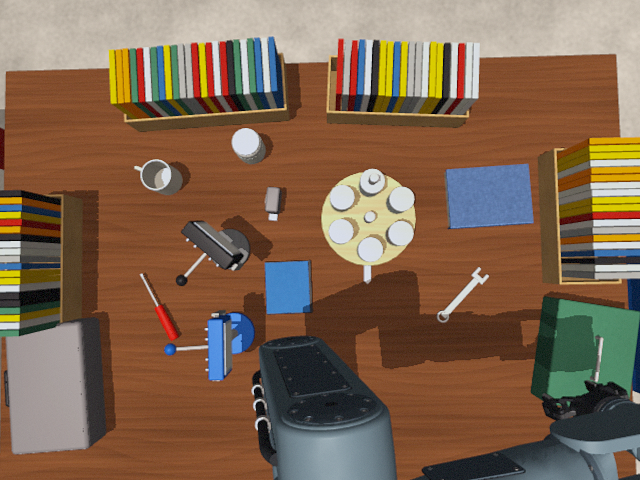

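The scene view shows the black lamp head at (425,230) with its ball at (455,205). In the top view the ball is at (182,280) and the blue decoy at (220,345). The carousel is at (369,218), its tongue at (367,275) points towards the robot, and the knobbed jar is at (372,180), opposite the tongue.

```bash
cat > m.py <<'E'
from h import *
def load(n): 
    d=np.load('/tmp/'+n+'.npz');return {k:d[k] for k in d}
def ray(c,u,v):
    d=c['R'].T@np.linalg.inv(c['K'])@[u,v,1];return -c['R'].T@c['t'].ravel(),d
def onplane(c,u,v,z):
    o,d=ray(c,u,v);return o+d*(z-o[2])/d[2]
def meet(r1,r2):
    A=np.stack([r1[1],-r2[1]],1);s=np.linalg.lstsq(A,r2[0]-r1[0],rcond=None)[0]
    a,b=r1[0]+s[0]*r1[1],r2[0]+s[1]*r2[1];return (a+b)/2,np.linalg.norm(a-b)
E
python3 - <<'E'
from m import *
T,S=load('top'),load('scene')
PT,PS=cloud(T),cloud(S)
# platter: yellowish at z~.03
hsv=cv2.cvtColor(T['image'],cv2.COLOR_RGB2HSV)
box=np.zeros((480,640),bool);box[160:290,310:430]=1
m=box&(abs(PT[...,2]-.03)<.008)
c,_=cv2.findContours(m.astype('uint8'),0,2);c=max(c,key=cv2.contourArea)
h=cv2.convexHull(c);(u,v),r=cv2.minEnclosingCircle(h);e=cv2.fitEllipse(h)
print('platter',onplane(T,*e[0],.03),e, onplane(T,u,v,.03),r*1.2/T['K'][0,0])
# lids
m=box&(abs(PT[...,2]-.115)<.008);n,l,s,ce=cv2.connectedComponentsWithStats(m.astype('uint8'))
for i in range(1,n):
    if s[i,4]>100: print('lid',s[i,4],onplane(T,*ce[i],.115))
# knob
m=box&(PT[...,2]>.145);print('knobtop',m.sum(),PT[m].mean(0))
# tongue
m=np.zeros_like(box);m[262:295,350:390]=1;m&=(hsv[...,1]<60)&(hsv[...,2]>120)
vv,uu=np.nonzero(m);print('tongue',m.sum(),uu.mean(),vv.mean(),onplane(T,uu.mean(),vv.mean(),.012),onplane(T,uu[vv==vv.max()].mean(),vv.max(),.012))
# ball: dark blobs
def ball(c,x0,x1,y0,y1):
    g=c['image'].max(2)[y0:y1,x0:x1]; m=(g<50).astype('uint8');n,l,s,ce=cv2.connectedComponentsWithStats(m)
    for i in range(1,n):
        if s[i,4]>15:print('  ',s[i],ce[i]+[x0,y0])
ball(T,170,195,268,292);ball(S,445,462,196,214)
# lamp head pts
for c,P,b in((T,PT,(175,255,215,275)),(S,PS,(390,460,195,262))):
    q=np.zeros((480,640),bool);q[b[2]:b[3],b[0]:b[1]]=1;q&=(P[...,2]>.14)&(P[...,2]<.28)
    print('head',q.sum(),P[q].mean(0),P[q].min(0),P[q].max(0))
for b in ((170,260,210,275),(380,470,185,300)):pass
cv2.imwrite('pics/crop.png',np.hstack([cv2.resize(T['image'][205:295,165:255,::-1],(400,400)),cv2.resize(S['image'][190:300,375:485,::-1],(400,400))]))
E
```

```text
platter [ 0.55905671 -0.1639379   0.03      ] ((368.2894592285156, 218.09722900390625), (93.14517211914062, 93.65848541259766), 102.15032196044922) [ 0.55877892 -0.16396824  0.03      ] 0.12585347334971345
lid 398 [ 0.64252981 -0.1668129   0.115     ]
lid 491 [ 0.60515221 -0.09227806  0.115     ]
lid 493 [ 0.59800983 -0.23871139  0.115     ]
lid 488 [ 0.52072844 -0.08820863  0.115     ]
lid 493 [ 0.51345744 -0.23474696  0.115     ]
lid 497 [ 0.47479868 -0.15893592  0.115     ]
knobtop 134 [ 0.55836159 -0.11837875  0.61705346]
tongue 131 366.8625954198473 273.00763358778624 [ 0.41326136 -0.15854915  0.012     ] [ 0.38657759 -0.15833437  0.012     ]
   [ 6  7 11 11 76] [181.17105263 280.01315789]
   [ 6  6  7  7 24] [454.125 205.125]
head 1661 [0.48596582 0.20152848 0.22707667] [0.42289411 0.14427975 0.14098143] [0.54903016 0.26726736 0.24982294]
head 2207 [0.4975666  0.21468822 0.21187989] [0.3217659  0.14742823 0.14003146] [0.55089378 0.29013888 0.2489994 ]
```

View pics/crop.png

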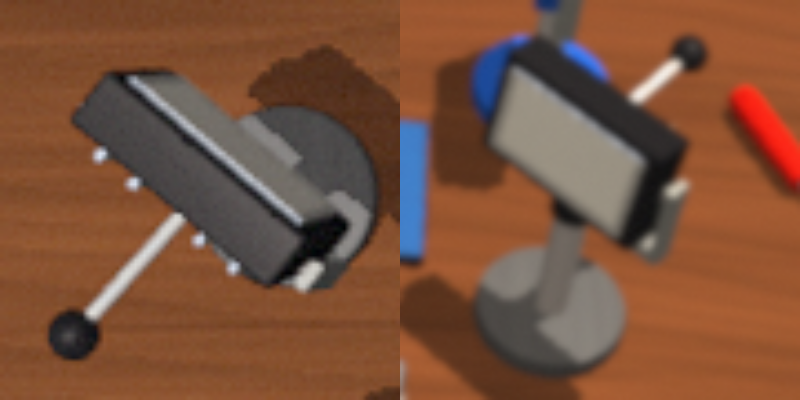

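```bash
cat >> m.py <<'E'
AX=np.array([.559,-.164]);FR=np.array([.474,-.1612,.075])
def ballfix(c1,p1,c2,p2): return meet(ray(c1,*p1),ray(c2,*p2))
E
python3 - <<'E'
from m import *
T,S=load('top'),load('scene')
b,e=ballfix(T,(181.2,280.05),S,(454.2,204.7));print('ball',b,e)
P=cloud(S);m=np.zeros((480,640),bool);m[195:262,390:460]=1
hsv=cv2.cvtColor(S['image'],cv2.COLOR_RGB2HSV);m&=(P[...,2]>.14)&(P[...,2]<.26)&(hsv[...,2]>105)
m=cv2.erode(m.astype('uint8'),np.ones((3,3)))
n,l,s,ce=cv2.connectedComponentsWithStats(m);i=1+np.argmax(s[1:,4]);q=P[l==i]
c0=q.mean(0);n_=np.linalg.svd(q-c0)[2][2];n_*=np.sign(n_[2]*-1);print('face',s[i],c0,n_,'pivot',c0-.017*n_)
# foot
pt=onplane(S,416.3,275.8,.012);print('foot',pt)
h=np.sqrt(.01-(b[2]-.2)**2)
for pv in (c0-.017*n_,pt):
    pv=pv.copy();pv[2]=.2
    d=pv-b;f=FR-pv;fh=np.linalg.norm(f[:2])
    print('piv',pv,'dist',np.linalg.norm(d),'head now',np.degrees(np.arctan2(d[1],d[0])),'want',np.degrees(np.arctan2(f[1],f[0])),'tilt now',np.degrees(np.arcsin((b[2]-.2)/.1)-np.arctan2(25.7,96.6)),'want',np.degrees(np.arctan2(-f[2],fh)))
    x=f/np.linalg.norm(f);y=np.cross([0,0,1],x);y/=np.linalg.norm(y);z=np.cross(x,y)
    print('target ball',pv-.0966*x+.0257*z)
E
```

```text
ball [0.4094795  0.27832001 0.21062854] 0.0016684843823761327
face [402 210  38  43 728] [0.50502886 0.19704025 0.2060102 ] [-0.74810687  0.65297502 -0.11815133] pivot [0.51774668 0.18593967 0.20801877]
foot [0.48831632 0.21530015 0.012     ]
piv [0.51774668 0.18593967 0.2       ] dist 0.14271957328805918 head now -40.47288726641667 want -97.18257412682543 tilt now -8.79695841088923 want 19.659773048967963
target ball [0.52803959 0.26761621 0.25670141]
piv [0.48831632 0.21530015 0.2       ] dist 0.10148751070140008 head now -38.63782364516609 want -92.17760838296329 tilt now -8.79695841088923 want 18.35405958294238
target ball [0.49149264 0.298833   0.2548108 ]
```

```bash
python3 -m inch '[[[0.032,0.033,0.006],[0,0,6.2],-0.3],[[0.032,0.033,0.006],[0,0,6.2],-0.3],[[0.032,0.033,0.006],[0,0,6.2],-0.3],[[0.032,0.033,0.006],[0,0,6.2],-0.3],[[0.032,0.033,0.006],[0,0,6.2],-0.3],[[0.032,0.033,0.006],[0,0,6.2],-0.3],[[0.032,0.033,0.006],[0,0,6.2],-0.3],[[0.032,0.033,0.006],[0,0,6.2],-0.3],[[0.03,0.037,0.005],[0,0,6.2],-0.3]]' 30
python3 -m inch '[[[-0.0036,0.048,0],[0,0,6.15],-0.3],[[-0.0036,0.048,0],[0,0,6.15],-0.3],[[-0.0036,0.048,0],[0,0,6.15],-0.3],[[-0.0036,0.048,0],[0,0,6.15],-0.3],[[-0.0036,0.048,0],[0,0,6.15],-0.3],[[-0.0036,0.048,0],[0,0,6.15],-0.3],[[-0.0036,0.048,0],[0,0,6.15],-0.3],[[-0.0036,0.048,0],[0,0,6.15],-0.3],[[-0.0036,0.048,0],[0,0,6.15],-0.3],[[-0.0036,0.048,0],[0,0,6.15],-0.3],[[-0.0036,0.048,0],[0,0,6.15],-0.3],[[0,0,0],[0,0,0],-0.3]]'
python3 - <<'E'
from h import *
c=cap('wrist','w1.png')
s=arm.observe();print(s['t'],s['position'],s['tool_rot'],s['joint_pos'],s['contact_force'])
p=c['R']@np.array([.4095,.2783,.2106])+c['t'];print(c['K']@p/p[2])
E
```

```text
t: 1.0
position: [0.4508, -0.2488, 0.3064]
tool_rot: [[0.299, 0.954, 0.0], [0.954, -0.299, -0.0], [-0.0, 0.0, -1.0]]
contact_force: [0.2, -0.5, -0.1]
finger_gap: 0.652
finger_force: 0.0
t: 2.2
position: [0.4084, 0.2826, 0.3058]
tool_rot: [[-0.772, 0.636, -0.001], [0.636, 0.772, 0.002], [0.002, 0.001, -1.0]]
contact_force: [0.6, 0.0, 0.2]
finger_gap: 0.652
finger_force: 0.0
2.25 [0.40894852 0.28019708 0.30565107] [[-7.69478730e-01  6.38671154e-01 -1.28103181e-03]
 [ 6.38671952e-01  7.69479072e-01 -3.09073808e-04]
 [ 7.88330639e-04 -1.05598481e-03 -9.99999132e-01]] [ 3.60675341e-01 -4.11052588e-02  1.73630342e+00  1.64138429e-04
  1.44770218e+00 -5.17370282e-01] [ 0.86522227  0.4855412  -0.44933111]
[308.42546351 257.93467013   1.        ]
```

View pics/w1.png

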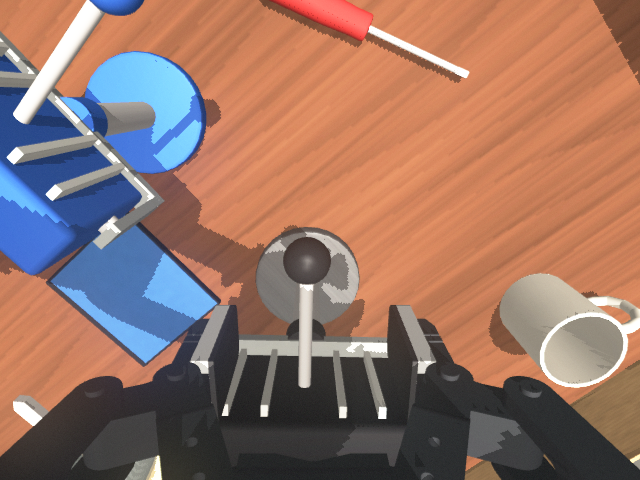

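The ball is at (306,261), within 3 px of the prediction, and the rod lines up with the tool. I'll descend and grip.

```bash
python3 -m inch '[[[0.0005,-0.002,-0.03],[0,0,0],-0.3],[[0,0,-0.032],[0,0,0],-0.3],[[0,0,-0.03],[0,0,0],-0.3],[[0,0,0],[0,0,0],-0.3],[[0,0,0],[0,0,0],0.3],[[0,0,0],[0,0,0],0.6],[[0,0,0],[0,0,0],1],[[0,0,0],[0,0,0],1]]' 40
python3 - <<'E'
import numpy as np
p=np.array([.488,.2135,.2]);FR=np.array([.474,-.1612,.075])
f=FR-p;a1=np.arctan2(f[1],f[0]);t1=np.arctan2(-f[2],np.hypot(*f[:2]));a0=np.radians(-39.5);t0=np.radians(-8.8)
last=None
for k in np.linspace(0,1,11):
    a=a0+k*(a1-a0);e=t0+k*(t1-t0)+np.arctan2(25.7,96.6)
    b=p+.1*np.array([-np.cos(e)*np.cos(a),-np.cos(e)*np.sin(a),np.sin(e)])
    print(b.round(4),None if last is None else (b-last).round(4));last=b
print(np.degrees([a0,a1,t0,t1]))
E
```

```text
t: 3.05
position: [0.4119, 0.2757, 0.216]
tool_rot: [[-0.766, 0.643, 0.003], [0.643, 0.766, 0.0], [-0.002, 0.002, -1.0]]
contact_force: [1.2, -2.2, 1.4]
finger_gap: 0.275
finger_force: 39.0
[0.4113 0.2767 0.2106] None
[0.4178 0.2831 0.2153] [0.0066 0.0063 0.0047]
[0.4251 0.2886 0.22  ] [0.0072 0.0055 0.0047]
[0.4328 0.2932 0.2246] [0.0078 0.0046 0.0046]
[0.441  0.2968 0.2292] [0.0082 0.0036 0.0046]
[0.4494 0.2994 0.2337] [0.0085 0.0026 0.0045]
[0.458  0.3009 0.2382] [0.0086 0.0016 0.0044]
[0.4666 0.3015 0.2425] [0.0086 0.0005 0.0043]
[0.4751 0.3009 0.2468] [ 0.0085 -0.0005  0.0043]
[0.4833 0.2994 0.2509] [ 0.0082 -0.0015  0.0041]
[0.4911 0.297  0.255 ] [ 0.0078 -0.0024  0.004 ]
[-39.5        -92.1397597   -8.8         18.43671593]
```

```bash
python3 -m inch '[[[0.0066,0.0063,0.0047],[0,0,-5.3],1],[[0.0072,0.0055,0.0047],[0,0,-5.3],1],[[0.0078,0.0046,0.0046],[0,0,-5.3],1],[[0.0082,0.0036,0.0046],[0,0,-5.3],1],[[0.0085,0.0026,0.0045],[0,0,-5.3],1],[[0,0,0],[0,0,0],1]]'
python3 -m inch '[[[0.0086,0.0016,0.0044],[0,0,-5.3],1],[[0.0086,0.0005,0.0043],[0,0,-5.3],1],[[0.0085,-0.0005,0.0043],[0,0,-5.3],1],[[0.0082,-0.0015,0.0041],[0,0,-5.3],1],[[0.0078,-0.0024,0.004],[0,0,-5.3],1],[[0,0,0],[0,0,0],1],[[0,0,0],[0,0,0],1]]'
python3 - <<'E'
from m import *
for n in('scene','top'):
    c=cap(n);np.savez('/tmp/'+n+'2',**c)
T,S=load('top2'),load('scene2')
cv2.imwrite('pics/crop2.png',np.hstack([cv2.resize(T['image'][190:290,160:260,::-1],(400,400)),cv2.resize(S['image'][180:300,375:495,::-1],(400,400))]))
E
```

```text
t: 3.65
position: [0.4495, 0.298, 0.2373]
tool_rot: [[-0.397, 0.918, -0.0], [0.918, 0.397, -0.001], [-0.001, -0.001, -1.0]]
contact_force: [1.3, -4.5, -1.8]
finger_gap: 0.279
finger_force: 39.7
t: 4.35
position: [0.4902, 0.2956, 0.258]
tool_rot: [[0.049, 0.999, -0.001], [0.999, -0.049, -0.001], [-0.001, -0.001, -1.0]]
contact_force: [-1.5, -4.4, -4.3]
finger_gap: 0.276
finger_force: 39.7
```

View pics/crop2.png

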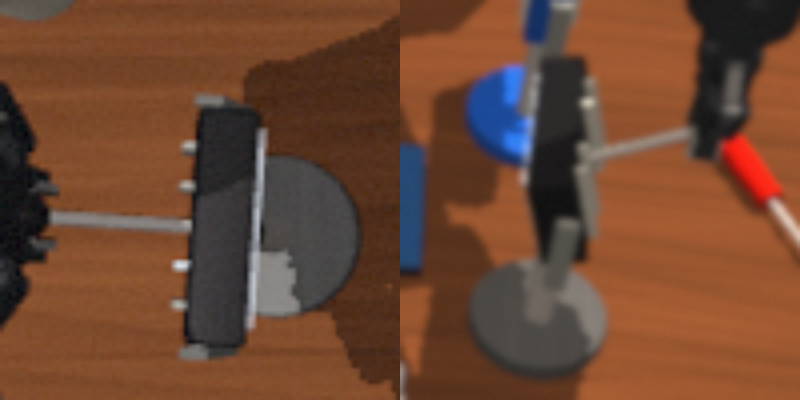

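The lamp head has turned to face the carousel (−y), and the rod is nearly along the y axis. I'll release, rise and re-measure.

```bash
python3 -m inch '[[[0,0,0],[0,0,0],0.2],[[0,0,0],[0,0,0],-0.3],[[0,0,0],[0,0,0],-0.3],[[0,0,0.04],[0,0,0],-0.3],[[0,0,0.04],[0,0,0],-0.3],[[0,0.03,0.03],[0,0,0],-0.3],[[0,0,0],[0,0,0],-0.3]]'
python3 - <<'E'
from m import *
W=cap('wrist','w2.png');np.savez('/tmp/wrist',**W)
for n in('scene','top'):
    c=cap(n);np.savez('/tmp/'+n+'3',**c)
T,S=load('top3'),load('scene3')
P=cloud(T);m=np.zeros((480,640),bool);m[205:285,195:235]=1;m&=(P[...,2]>.19)&(P[...,2]<.27)
q=P[m];print(m.sum(),q.mean(0),q.min(0),q.max(0))
p=W['R']@np.array([.4902,.2956,.255])+W['t'];print(W['K']@p/p[2],arm.observe()['t'])
cv2.imwrite('pics/crop3.png',np.hstack([cv2.resize(S['image'][180:300,375:495,::-1],(400,400)),cv2.resize(W['image'][:,:,::-1],(400,300))[list(range(300))+[299]*100]]))
E
```

```text
t: 5.15
position: [0.4923, 0.3293, 0.3751]
tool_rot: [[0.05, 0.999, 0.01], [0.999, -0.05, 0.006], [0.006, 0.01, -1.0]]
contact_force: [-0.5, 0.2, 1.3]
finger_gap: 0.651
finger_force: 0.0
1158 [0.48351443 0.19475661 0.23452989] [0.41033413 0.17115626 0.1911161 ] [0.56063892 0.24319884 0.24694921]
[310.07865579 289.10899234   1.        ] 5.3
```

View pics/crop3.png

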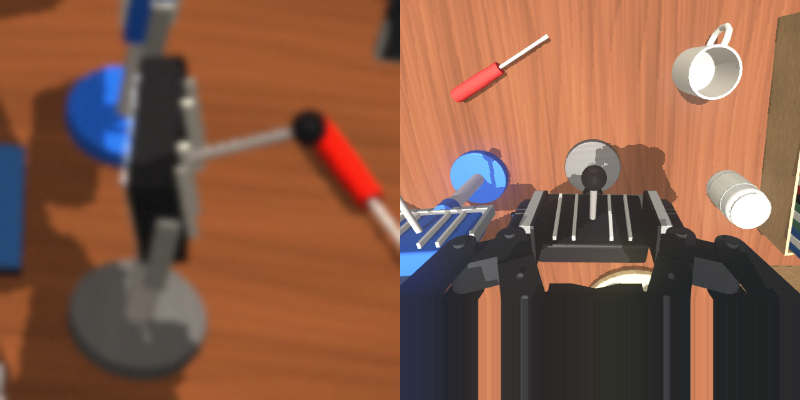

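```bash
python3 - <<'E'
from m import *
T,S,W=load('top3'),load('scene3'),load('wrist')
b,e=ballfix(S,(467.7,218.4),W,(310,285));print('ball',b,e)
P=cloud(T);m=np.zeros((480,640),bool);m[205:285,195:235]=1;m&=(P[...,2]>.22)&(P[...,2]<.27)&(T['image'].max(2)<110)
q=P[m];c0=q.mean(0);V=np.linalg.svd(q-c0)[2];print(m.sum(),c0,V)
for piv in ([.488,.2135,.2],[.486,.2143,.2],[.492,.208,.2]):
    d=np.array(piv)-b;a=np.arctan2(d[1],d[0]);t=np.arcsin(np.clip(-d[2]/.1,-1,1))-np.arctan2(25.7,96.6)
    x=np.array([np.cos(t)*np.cos(a),np.cos(t)*np.sin(a),-np.sin(t)]);y=np.array([-np.sin(a),np.cos(a),0]);z=np.cross(x,y)
    f=FR-piv;print(np.linalg.norm(d),np.degrees([a,t]),f@x,f@y,f@z)
E
```

```text
ball [0.49116405 0.29846584 0.25179115] 0.0033194103189139222
905 [0.48345143 0.19291717 0.23860661] [[-0.99741944  0.07168521 -0.00396149]
 [ 0.06874488  0.96950696  0.23522412]
 [-0.02070278 -0.23434478  0.97193308]]
0.09955665826684386 [-92.13265815  16.29407481] 0.3949717950738203 -4.647473253987085e-05 -0.01477731153706105
0.09895897669968651 [-93.51101988  16.29407481] 0.39551759387812224 0.011018336134731127 -0.014617770065329286
0.10424533575357739 [-89.47057437  16.29407481] 0.38926698968853723 -0.021410672366068584 -0.016444872989994974
```

```bash
python3 - <<'E'
from m import *
W=load('wrist');P=cloud(W)
q=P[315:420,225:410].reshape(-1,3);q=q[(q[:,2]>.14)&(q[:,2]<.26)&(abs(q[:,0]-.487)<.075)&(abs(q[:,1]-.21)<.06)]
rng=np.random.default_rng(0)
for r in range(2):
    best=None
    for _ in range(500):
        a=q[rng.choice(len(q),3,False)];n=np.cross(a[1]-a[0],a[2]-a[0]);l=np.linalg.norm(n)
        if l<1e-6: continue
        n/=l;k=abs((q-a[0])@n)<.0025
        if best is None or k.sum()>best.sum():best=k
    s=q[best];c=s.mean(0);n=np.linalg.svd(s-c)[2][2];print(len(q),best.sum(),c,n,s.min(0),s.max(0));q=q[~best]
E
```

```text
16486 10654 [0.4888545  0.21771815 0.21333944] [0.0680677  0.95546488 0.28714743] [0.42439556 0.20156815 0.16607737] [0.55005912 0.23558922 0.24606203]
5832 3731 [0.48461136 0.19280751 0.24022849] [-0.01945393 -0.27909283  0.96006705] [0.4204774  0.17521488 0.23343981] [0.5486242  0.20921602 0.24474123]
```

The measured beam misses the front point by about 15 mm in y and 13 mm in z, both within the 40 mm limit. Next I'll go above the knob.

```bash
python3 -m inch '[[[0.0137,-0.045,0],[0,0,2],-0.5],[[0.0137,-0.045,0],[0,0,2],-0.5],[[0.0137,-0.045,0],[0,0,2],-0.5],[[0.0137,-0.045,0],[0,0,2],-0.5],[[0.0137,-0.045,0],[0,0,2],-0.5],[[0.0137,-0.045,0],[0,0,2],-0.5],[[0.0137,-0.045,-0.01],[0,0,2],-0.5],[[0.0137,-0.045,-0.02],[0,0,2],-0.5],[[0.0137,-0.045,-0.02],[0,0,2],-0.5],[[0.0137,-0.045,-0.02],[0,0,2],-0.5],[[0.0137,-0.045,-0.02],[0,0,2],-0.5],[[0,0,0],[0,0,0],-0.5]]'
python3 - <<'E'
from m import *
W=cap('wrist','w4.png')
for z in(.115,.16):
    p=W['R']@np.array([.6435,-.1675,z])+W['t'];print(W['K']@p/p[2])
P=cloud(W);m=(abs(P[...,2]-.16)<.006)&(np.hypot(P[...,0]-.6435,P[...,1]+.1675)<.04)
print(m.sum());print((P[m].min(0)+P[m].max(0))/2,P[m].mean(0),np.ptp(P[m],0)) if m.any() else 0
s=arm.observe();print(s['position'],s['joint_pos'])
T=cap('top');P=cloud(T);m=(abs(P[...,2]-.16)<.01)&(np.hypot(P[...,0]-.559,P[...,1]+.164)<.11);print(m.sum(),P[m].mean(0))
E
```

```text
t: 6.5
position: [0.6379, -0.1705, 0.2734]
tool_rot: [[-0.321, 0.947, -0.009], [0.947, 0.321, 0.002], [0.005, -0.008, -1.0]]
contact_force: [0.1, -0.2, -0.3]
finger_gap: 0.75
finger_force: 0.0
[323.74143436 218.74194665   1.        ]
[325.11003994 239.58601442   1.        ]
1078
[ 0.64314956 -0.16640894  0.15871551] [ 0.6428825  -0.16549337  0.16076574] [0.0216985  0.02159055 0.00914289]
[ 0.63818154 -0.16792083  0.2752079 ] [-4.36614538e-01  3.55905582e-01  1.34602114e+00 -3.30996288e-04
  1.44730270e+00 -7.63576951e-01]
70 [ 0.64386776 -0.16742764  0.15953389]
```

View pics/w4.png

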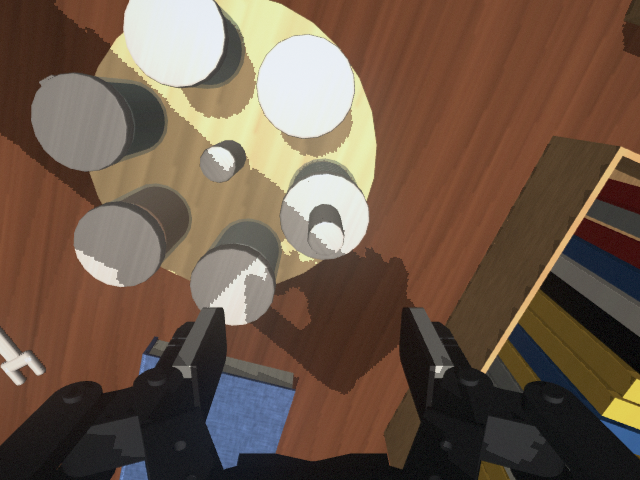

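The knob top is at about (325,238), as predicted, which puts it at (0.643, −0.1665). I'll descend and grip.

```bash
python3 -m inch '[[[0.005,0.0015,-0.04],[0,0,0],-0.5],[[0,0,-0.04],[0,0,0],-0.5],[[0,0,-0.03],[0,0,0],-0.5],[[0,0,-0.019],[0,0,0],-0.5],[[0,0,0],[0,0,0],-0.2],[[0,0,0],[0,0,0],0.3],[[0,0,0],[0,0,0],0.6],[[0,0,0],[0,0,0],1],[[0,0,0],[0,0,0],1]]' 40
python3 - <<'E'
from m import *
p=arm.observe()['position'];r=p[:2]-AX;print(p,np.hypot(*r),np.degrees(np.arctan2(r[1],r[0])))
a0=np.arctan2(r[1],r[0]);a1=np.arctan2(*(FR[:2]-AX)[::-1])-2*np.pi
a=np.linspace(a0,a1,25);R=np.linspace(np.hypot(*r),.085,25)
q=AX+np.stack([R*np.cos(a),R*np.sin(a)],1);print(np.degrees(a0-a1)/24);print(np.diff(q,axis=0).round(4).tolist())
E
```

```text
t: 7.5
position: [0.644, -0.1635, 0.1535]
tool_rot: [[-0.326, 0.945, -0.003], [0.945, 0.326, -0.001], [0.0, -0.003, -1.0]]
contact_force: [-10.0, 0.8, 5.4]
finger_gap: 0.245
finger_force: 39.4
[ 0.64395081 -0.16354314  0.15354866] 0.08495204160561497 0.30812862305781263
7.591451532032028
[[-0.0007, -0.0112], [-0.0022, -0.011], [-0.0036, -0.0107], [-0.005, -0.0101], [-0.0063, -0.0093], [-0.0074, -0.0084], [-0.0085, -0.0074], [-0.0094, -0.0062], [-0.0101, -0.0049], [-0.0107, -0.0035], [-0.0111, -0.0021], [-0.0112, -0.0006], [-0.0112, 0.0009], [-0.011, 0.0024], [-0.0106, 0.0038], [-0.01, 0.0052], [-0.0092, 0.0064], [-0.0083, 0.0076], [-0.0072, 0.0086], [-0.006, 0.0095], [-0.0047, 0.0102], [-0.0033, 0.0108], [-0.0019, 0.0111], [-0.0004, 0.0112]]
```

```bash
python3 -m inch '[[[-0.0007,-0.0112,-0.002],[0,0,-7.6],1],[[-0.0022,-0.011,0],[0,0,-7.6],1],[[-0.0036,-0.0107,0],[0,0,-7.6],1],[[-0.005,-0.0101,0],[0,0,-7.6],1],[[-0.0063,-0.0093,0],[0,0,-7.6],1],[[-0.0074,-0.0084,0],[0,0,-7.6],1],[[0,0,0],[0,0,0],1]]'
python3 - <<'E'
from m import *
p=arm.observe();r=p['position'][:2]-AX;print(np.hypot(*r),np.degrees(np.arctan2(r[1],r[0])),p['joint_pos'])
E
```

```text
t: 8.2
position: [0.6186, -0.2229, 0.1534]
tool_rot: [[0.451, 0.892, -0.002], [0.892, -0.451, 0.003], [0.001, -0.003, -1.0]]
contact_force: [-12.7, 11.2, 16.3]
finger_gap: 0.246
finger_force: 40.6
0.08377051756254099 -44.688699000772225 [-5.26587144e-01  4.57232548e-01  1.46248819e+00  1.30226971e-03
  1.22498897e+00 -5.89410285e-02]
```

```bash
python3 -m inch '[[[-0.0095,-0.0064,0],[0,0,-7.6],1],[[-0.0104,-0.0052,0],[0,0,-7.6],1],[[-0.0101,-0.0049,0],[0,0,-7.6],1],[[-0.0107,-0.0035,0],[0,0,-7.6],1],[[-0.0111,-0.0021,0],[0,0,-7.6],1],[[-0.0112,-0.0006,0],[0,0,-7.6],1],[[-0.0112,0.0009,0],[0,0,-7.6],1],[[-0.011,0.0024,0],[0,0,-7.6],1],[[-0.0106,0.0038,0],[0,0,-7.6],1],[[0,0,0],[0,0,0],1]]'
python3 - <<'E'
from m import *
p=arm.observe();r=p['position'][:2]-AX;print(np.hypot(*r),np.degrees(np.arctan2(r[1],r[0])),p['joint_pos'])
E
```

```text
t: 9.2
position: [0.5254, -0.2403, 0.1535]
tool_rot: [[0.996, -0.091, 0.005], [-0.091, -0.996, -0.003], [0.006, 0.003, -1.0]]
contact_force: [-0.3, 1.5, 8.2]
finger_gap: 0.243
finger_force: 39.6
0.08336306928443506 -113.73457267950639 [-6.34592276e-01  2.90601885e-01  1.68860631e+00  6.76331949e-04
  1.15620830e+00  1.02694226e+00]
```

```bash
python3 -m inch '[[[-0.01,0.0052,0],[0,0,-7.6],1],[[-0.0092,0.0064,0],[0,0,-7.6],1],[[-0.0083,0.0076,0],[0,0,-7.6],1],[[-0.0072,0.0086,0],[0,0,-7.6],1],[[-0.006,0.0095,0],[0,0,-7.6],1],[[-0.0047,0.0102,0],[0,0,-7.6],1],[[-0.0033,0.0108,0],[0,0,-7.6],1],[[-0.0019,0.0111,0],[0,0,-7.6],1],[[-0.0004,0.0112,0],[0,0,-7.6],1],[[0,0,0],[0,0,0],1],[[0,0,0],[0,0,0],1]]'
python3 - <<'E'
from m import *
p=arm.observe();print(p['position'],p['joint_pos'],p['qvel'].round(3))
for n in('scene','top'):
    c=cap(n,n+'5.png');P=cloud(c)
    m=(abs(P[...,2]-.115)<.006)&(np.hypot(*(P[...,:2]-AX).transpose(2,0,1))<.13)
    k,l,s,ce=cv2.connectedComponentsWithStats(m.astype('uint8'))
    for i in range(1,k):
        if s[i,4]>100:
            q=onplane(c,*ce[i],.115)[:2]-AX;print(n,s[i,4],q+AX,np.hypot(*q),np.degrees(np.arctan2(q[1],q[0])))
E
```

```text
t: 10.3
position: [0.4738, -0.16, 0.1534]
tool_rot: [[0.287, -0.958, 0.002], [-0.958, -0.287, -0.003], [0.004, -0.001, -1.0]]
contact_force: [-10.9, 0.7, 18.1]
finger_gap: 0.243
finger_force: 42.2
[ 0.47375565 -0.15999527  0.15341024] [-5.62343014e-01  1.29904854e-01  1.88345219e+00 -2.10963123e-03
  1.12478330e+00  2.28950381e+00] [-0.006  0.002 -0.006 -0.     0.001 -0.008]
scene 265 [ 0.48238841 -0.15711542] 0.07692029942359586 174.86499990496006
scene 360 [ 0.51785252 -0.2325125 ] 0.07991920106768638 -120.98833469784762
scene 366 [ 0.52055196 -0.08522639] 0.08765576208570985 116.01620553751505
scene 410 [ 0.60314376 -0.23357009] 0.08239337753101199 -57.60396882960497
scene 416 [ 0.60565662 -0.08693331] 0.09008948572873289 58.80904380442301
scene 435 [ 0.64649072 -0.16132333] 0.08753165261649354 1.7523440566023
top 487 [ 0.64424896 -0.16477931] 0.08525252384982336 -0.5237599003813759
top 490 [ 0.6007474 -0.237546 ] 0.08456867137670589 -60.41916838227003
top 479 [ 0.60299685 -0.09071651] 0.08547626462289422 59.02086411700892
top 450 [ 0.51917422 -0.0876863 ] 0.08608061864524631 117.55867329055688
```

View pics/scene5.png

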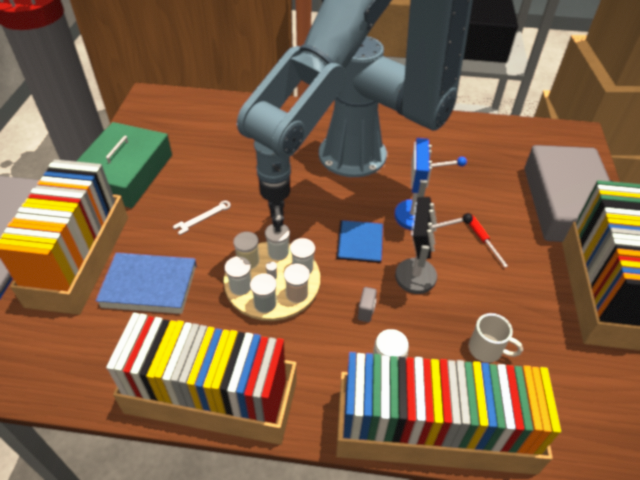

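The knobbed jar is at the front at about (277,240), gripped and still. The lid angles put it within about 2 mm of the place over the tongue, and the lamp and other items look undisturbed.

```bash
python3 -m inch '[[[0,0,0],[0,0,0],1],[[0,0,0],[0,0,0],1],[[0,0,0],[0,0,0],1]]'; python3 -c "
from workcell import arm
print(arm.sign_off())"
```

```text
t: 10.7
position: [0.4738, -0.1604, 0.1534]
tool_rot: [[0.286, -0.958, 0.002], [-0.958, -0.286, -0.003], [0.004, -0.001, -1.0]]
contact_force: [-10.6, 1.1, 19.4]
finger_gap: 0.242
finger_force: 42.2
the job is handed in; nothing more can be done
None
```

I handed the job in at about 10.7 s, with no verdict returned: by my measurements the lamp points within about 15 mm of the front jar place, and the knobbed jar stands still about 2 mm from it, its knob gripped at about 42 N.

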